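# Put the torch away in its lidded case

## Task

The light-painting is over, so put the torch away: first lift the lid of the wooden case right over until it rests open on its stop, then lay the torch flat in the empty, felt-lined compartment and leave the lid open for the other things still to be packed. Set the torch down rather than dropping it, and leave the candle, the bowl, the mug and the domino box inside the case where they are.

Things in the scene. Friction and masses are not known exactly. Their poses are not given: they have to be found in the camera images.
- case: Fixed wooden case, 190 (x) x 240 (y) x 65 mm high without lid; walls and floor 8 mm. Origin: centre of underside. Front is -x (about to the robot), hinge on top of its +x wall. A divider along y, 6 mm thick, 36 mm high, makes a front and a rear compartment, each 84 x 224 x 57 mm deep, centred at x -45 and +45 mm. One holds the domino box, the other is empty with a felt pad; which varies.
- lid (a joint): Lid angle (rad): 0 shut, grows as it is lifted, 2.2 fully open on its stop, leaning back well past upright. The lid is a 190 x 240 x 10 mm board, 0.3 kg. Let go before about 1.6 it falls shut; beyond that it falls back onto the stop.
- lid_bar (a point): Middle of the lid's steel pull bar: round, 10 mm thick, 120 mm long, parallel to the case's y, on an arm at each end, 34 mm ahead of the lid's front edge in the plane of the lid (34 mm ahead of the case's front wall and 70 mm above the table when shut; above the lid when it is upright). Axes are the lid's.
- lid_hinge (a point): Middle of the lid's hinge line, 65 mm above the table, at the top of the case's +x wall. y axis along the hinge. The bar is 224 mm from it. Axes turn with the lid (equal to the case's when shut).
- pad: Grey felt pad, fixed, 76 (x) x 216 (y) x 3 mm, lying on the floor of the empty compartment and centred in it; axes parallel to the case's. Origin at the centre of its underside, 8 mm above the table. Hidden until the lid is open.
- torch: Hand torch lying on the table, 160 mm long along its x, 0.22 kg, not rolling: aluminium head (taper from x +30, hexagonal from +50 to +80) with the lens at its +x end, and a hexagonal ring near the tail (x -73 to -65), both 44 mm across flats, 51 mm over corners; a round black barrel 28 mm thick from x -80 to +30. Origin at the centre of its underside, its axis 22 mm above.
- torch_grip (a point): Point on the torch's axis at mid length, on the barrel, near its centre of mass, 22 mm above the surface it lies on; axes as the torch's.
- domino_box: Closed box of light wood, 50 (x) x 150 (y) x 34 mm, loose in the other compartment of the case. Origin at the centre of its underside. Leave it.
- candle: Cream pillar candle 60 mm thick and 134 mm tall on a brass dish of 116 mm diameter, standing on the table. Origin at its foot. Leave it.
- bowl: White bowl, 140 mm wide and 60 mm high, on the table. Origin at the centre of its foot. Leave it.
- mug: Mug 80 mm wide and 90 mm tall, handle to its +y. Origin at the centre of its foot. Leave it.
Not all that is in view belongs to the job. There is more than one size of the torch; the one meant has the size given above.

How it is judged:
On the way:
1. The lid rests open on its stop while the torch is not yet in the case (value of joint lid above 2.1 rad and horizontal distance between torch_grip and pad above 0.1 m), for 0.2 s.
At the end, for the whole second after the job is handed in: The lid stands open on its stop (above 2.1 rad). The torch lies flat (within 0.1 rad of level) and at rest in the compartment with the pad: its mid point within 30 mm of the pad's centre across the compartment, within 50 mm along it, and less than 34 mm above the pad's underside (value of joint lid above 2.1 rad and x of torch_grip in the frame of pad between -0.03 and 0.03 m and y of torch_grip in the frame of pad between -0.05 and 0.05 m and z of torch_grip in the frame of pad below 0.034 m and angle between torch's own x axis and vertical between 1.47 and 1.67 rad and linear speed of torch below 0.02 m/s); the robot touches nothing.
It fails at once if the candle is moved by more than 30 mm (distance of candle from where it was at the start of the episode above 0.03 m).
It fails at once if the bowl is moved by more than 30 mm (distance of bowl from where it was at the start of the episode above 0.03 m).
It fails at once if the mug is moved by more than 30 mm (distance of mug from where it was at the start of the episode above 0.03 m).
It fails at once if the domino box is moved by more than 30 mm (distance of domino_box from where it was at the start of the episode above 0.03 m).
It fails at once if the torch is dropped: it falls faster than 0.7 m/s with no finger on it (linear speed of torch above 0.7 m/s and contact force between the fingers and torch below 0.05 N).
It also fails if it takes over 64 s, if anything falls off the work surface, if the arm or the gripper's body presses on something with over 40 N, if the wrist force passes 120 N, or if a joint passes its speed limit or range.

## Robot

A 6-joint arm with a two-finger parallel gripper is mounted at the origin on the work surface. World frame = base frame: x ahead of the robot, y to its left, z up, the work surface at z = 0. Lengths are in m, angles in rad, forces in N, time in s.
With the tool pointing down it reaches from about 0.425 to 0.95 m from the base axis. Payload 3.5 kg.
Tool frame: the origin (TCP) lies midway between the tips of the shut fingers; the grasp point (between the pads) lies 19 mm behind it; y points along the fingers, x is the direction in which the jaws open and shut, and the axes are right-handed (so a half turn about y gives the same grasp; the last joint's range is limited). The gripper opens to 85 mm and grips with 20 to 120 N. Pads are 22 mm wide; open, the fingers measure 114 mm over their backs; the gripper's body (76 mm by 85 mm) begins 54 mm behind the grasp point. The pads swing forward as they close: fully open they stand 13 mm farther back than shut.
Start: joints at [-1.286, 0.286, 1.577, -0, 1.279, -0.15], TCP at [0.284, -0.612, 0.231] pointing down, gripper open.
Joint ranges: [-2.77, 2.77], [-0.9, 2.22], [0.21, 2.48], [-1.53, 4.67], [0.24, 2.81], [-2.84, 2.84]. Speed limits (rad/s): [2.79, 2.79, 3.14, 3.14, 3.14, 3.14].

## Interface

Orientations are given as a rotation vector (axis times angle).
In Python, from cell import r gives the robot as it stands. The module is installed in compiled form; this text tells all that it offers. Calls block until the motion is done:
- r.movep(position, orientation): joint-space move of the TCP to a pose.
- r.movel(position, max_speed=0.15, rot=None): straight line of the TCP; rot=None keeps the orientation; max_speed is the mean speed in m/s.
- r.goto_joints(angles): joint-space move.
- r.gripper_to(opening, strength=None): finger opening in m; strength is the grip in N (None keeps the last); returns when the fingers have stopped.
- r.wait(seconds).
- r.ik(position, orientation): joint angles nearest the present ones, or None.
- r.get_obs(): the state.
- r.snapshot(name): name is "scene" or "top" or "wrist"; returns a dict with "img" (480x640x3 uint8, red, green, blue), "z_map" (480x640 float32, m along the optical axis (not along the pixel's ray), 0 where there is no reading), "fx", "fy", "cx", "cy" (pixels), "world_from_camera" (4x4, takes a point from camera to world coordinates). Camera axes: x right, y down, z forward; pixel columns grow to the right and rows downward; lengths in m; the calibration is good to about 2 mm. The wrist camera is an equidistant fisheye: a pixel r from the principal point sees the ray r / f radians off the axis. A picture is of the moment at which its call begins.
A pose or a line that the arm cannot do raises r.PlanningError and nothing moves.
- r.job_done(): hands the job in, once; it reports no verdict.
The state is a dict: "time": time; "joint_positions": joint angles; "joint_vel": joint speeds; "joint_efforts": joint torques, N m; "eef_pos": TCP position; "ee_rot": TCP orientation; "ft_force": force on the tool from outside, world axes, zero at the start; "ft_torque": the same for the moment, N m; "opening": finger opening in m.
Only numpy, scipy, OpenCV 4.12 (cv2) and the standard library are available. Lean on these libraries where they do the work, as an engineer would, in place of code of your own. Each camera call takes 0.05 s, during which the arm holds its last target. There are 200 camera calls.

## Working session

There is one attempt and no reset: what is moved stays moved. The work goes in short steps, each a Python script; the robot and the scene stay as the last script left them, time stands still between calls to the robot, and variables do not carry over. Pictures are saved under pics/ and viewed, about 8 in all and at most 12, crops included, and the job is handed in when it is done.

```bash
mkdir -p pics; cat > h.py <<'E'
import numpy as np, cv2
from cell import r
from scipy.spatial.transform import Rotation as R
def snap(n,f):
    s=r.snapshot(n); cv2.imwrite('pics/%s.png'%f,s['img'][:,:,::-1]); np.savez('pics/%s.npz'%f,**s); return s
def cloud(s):
    v,u=np.mgrid[:480,:640]; z=s['z_map']
    P=np.stack([(u-s['cx'])/s['fx']*z,(v-s['cy'])/s['fy']*z,z],-1)
    T=s['world_from_camera']; W=P@T[:3,:3].T+T[:3,3]; W[z<=0]=np.nan; return W
E
python3 - <<'E'
from h import *
for n in('scene','top'):
    s=snap(n,n+'0'); print(n,s['fx'],s['cx'],s['cy'],s['world_from_camera'].round(3).tolist())
o=r.get_obs(); print(o['time'],o['ee_rot'],o['eef_pos'],o['opening'])
E
```

```text
scene 521.9482685728537 315.8241560734148 239.4899940709073 [[0.884, 0.392, -0.254, 0.858], [0.467, -0.749, 0.469, -0.621], [-0.007, -0.534, -0.846, 1.243], [0.0, 0.0, 0.0, 1.0]]
top 599.1891081196391 313.6294799907359 240.15360205537712 [[0.05, -0.975, 0.218, 0.159], [-0.999, -0.048, 0.015, 0.012], [-0.004, -0.219, -0.976, 1.65], [0.0, 0.0, 0.0, 1.0]]
0.1 [-1.38261723  0.88442886 -0.88164497] [ 0.28418947 -0.61158314  0.23002391] 0.08559457649316375
```

View pics/scene0.png

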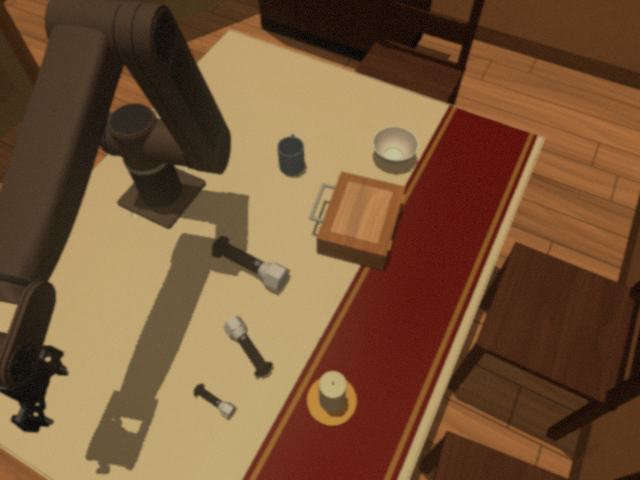

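View pics/top0.png

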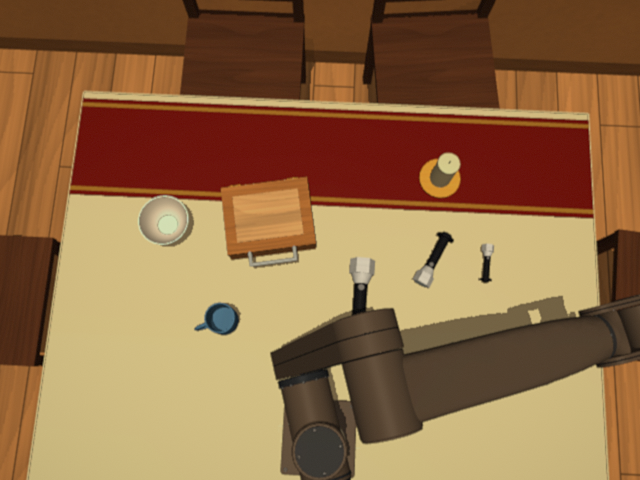

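The case with its bar is at about (362,220) in the scene view. There are three torches, at (250,263), (248,347) and (214,400). The bowl, mug and candle stand clear of them. Next I'll measure sizes from the depth.

```bash
python3 - <<'E'
import numpy as np,cv2
from h import cloud
for n in('scene','top'):
    s=dict(np.load(f'pics/{n}0.npz')); W=cloud(s)
    x,y,z=W[...,0],W[...,1],W[...,2]
    print(n,'table z',np.nanmedian(z[(abs(z)<.02)]))
    m=((z>.010)&(z<.2)&(x>.2)&(x<1.1)&(abs(y)<.7)).astype(np.uint8)
    k,l,st,c=cv2.connectedComponentsWithStats(m)
    for i in range(1,k):
        if st[i,4]<60: continue
        p=W[l==i]; (cc,wh,a)=cv2.minAreaRect(p[:,:2].astype(np.float32))
        print(c[i].round(),st[i,4],'ctr',np.round(cc,3),'size',np.round(wh,3),'ang',round(a,1),'zmax',np.percentile(p[:,2],98).round(3))
    m=(z>.060)&(z<.08)&(x>.4)&(x<1)&(y>-.1)&(y<.4)
    k,l,st,c=cv2.connectedComponentsWithStats(m.astype(np.uint8))
    for i in range(1,k):
        if st[i,4]>30:
            p=W[l==i]; print('  high',c[i].round(),st[i,4],[np.round(q,3) for q in cv2.minAreaRect(p[:,:2].astype(np.float32))],np.median(p[:,2]).round(4), cv2.boxPoints(cv2.minAreaRect(p[:,:2].astype(np.float32))).round(3).tolist())
E
```

```text
scene table z -0.00017248032201178098
[395. 143.] 1120 ctr [0.552 0.454] size [0.137 0.141] ang 9.1 zmax 0.063
[290. 154.] 879 ctr [0.284 0.276] size [0.08  0.103] ang 54.0 zmax 0.091
[359. 218.] 6084 ctr [0.558 0.163] size [0.235 0.249] ang 10.6 zmax 0.08
[251. 263.] 1435 ctr [ 0.366 -0.094] size [0.068 0.222] ang 86.8 zmax 0.063
[246. 345.] 963 ctr [ 0.488 -0.295] size [0.051 0.164] ang 63.2 zmax 0.046
[332. 395.] 1361 ctr [ 0.728 -0.318] size [0.114 0.103] ang 21.8 zmax 0.137
[214. 401.] 474 ctr [ 0.483 -0.441] size [0.033 0.108] ang 84.9 zmax 0.032
  high [360. 214.] 5199 [array([0.557, 0.165]), array([0.235, 0.247]), np.float64(10.418)] 0.0753 [[0.4189999997615814, 0.26499998569488525], [0.46399998664855957, 0.02199999988079071], [0.6949999928474426, 0.06400000303983688], [0.6499999761581421, 0.3070000112056732]]
  high [279. 269.] 31 [array([ 0.461, -0.091]), array([0.015, 0.028]), np.float64(70.596)] 0.0614 [[0.4449999928474426, -0.09399999678134918], [0.47099998593330383, -0.10300000011920929], [0.47699999809265137, -0.08900000154972076], [0.44999998807907104, -0.079000003635
[... 410 characters left out ...]
.035
[361. 282.] 1002 ctr [ 0.401 -0.094] size [0.069 0.167] ang 84.9 zmax 0.065
[218. 320.] 533 ctr [0.291 0.282] size [0.105 0.079] ang 83.7 zmax 0.096
  high [267. 218.] 5261 [array([0.558, 0.163]), array([0.236, 0.24 ]), np.float64(10.46)] 0.0756 [[0.41999998688697815, 0.2590000033378601], [0.46399998664855957, 0.023000000044703484], [0.6959999799728394, 0.06599999964237213], [0.6520000100135803, 0.3019999861717224]]
  high [360. 265.] 66 [array([ 0.447, -0.089]), array([0.02 , 0.049]), np.float64(87.604)] 0.0621 [[0.421999990940094, -0.09799999743700027], [0.47099998593330383, -0.10000000149011612], [0.47200000286102295, -0.07999999821186066], [0.4230000078678131, -0.07800000160932541]]
```

The meant torch is the middle one, 164 mm long, at (0.489,-0.296). The lid and bar come out consistent in both views. I'll refine the bar and check IK along the arc.

```bash
cat >> h.py <<'E'
YAW=np.radians(10.45); ex=np.array([np.cos(YAW),np.sin(YAW),0]); ey=np.array([-np.sin(YAW),np.cos(YAW),0]); ez=np.array([0,0,1.])
H=np.array([.673,.185,.065])   # hinge
def down(yaw,phi=np.pi/2):     # jaws along yaw, approach pitched phi below horizontal
    a=np.array([np.cos(yaw),np.sin(yaw),0]); d=np.cos(phi)*a-np.sin(phi)*ez; x=np.sin(phi)*a+np.cos(phi)*ez
    return R.from_matrix(np.stack([x,d,np.cross(x,d)],1))
def best(p,Rm):                # choose of the two half-turn-equivalent grasps
    q0=np.array(r.get_obs()['joint_positions']); c=[]
    for Q in(Rm,Rm*R.from_rotvec([0,np.pi,0])):
        q=r.ik(p,Q.as_rotvec())
        if q is not None: c.append((np.abs(np.array(q)-q0).max(),Q.as_rotvec(),np.array(q)))
    return min(c,key=lambda t:t[0]) if c else None
def bar(th): return H+.224*(-np.cos(th)*ex+np.sin(th)*ez)+.005*(np.sin(th)*ex+np.cos(th)*ez)
E
python3 - <<'E'
from h import *
for n in('scene','top'):
    s=dict(np.load(f'pics/{n}0.npz')); W=cloud(s)
    L=(W-H)@np.stack([ex,ey,ez],1)
    m=(abs(L[...,2])<.025)&(abs(L[...,1])<.14)&(L[...,0]>-.26)&(L[...,0]<.02)
    p=L[m]; lid=p[(p[:,0]>-.185)&(p[:,2]>.005)]; b=p[(p[:,0]<-.212)&(abs(p[:,1])<.045)&(p[:,2]>-.01)]
    print(n,'lid x',np.percentile(lid[:,0],99.5),'y',np.percentile(lid[:,1],[.5,99.5]),'z',np.median(lid[:,2]))
    ed=p[(p[:,0]>-.205)&(p[:,2]>.005)&(abs(p[:,1])>.07)]; print(' front edge',np.percentile(ed[:,0],.5))
    print(' bar x',np.percentile(b[:,0],[2,50,98]),'z',np.percentile(b[:,2],[50,98]),len(b),'slope',np.polyfit(b[:,1],b[:,0],1))
for ph0 in(60,75,90):
  for th in(0,.4,.8,1.2,1.6,2.1):
    ph=np.radians(ph0+(90-ph0)*th/2.1); Q=down(YAW,ph); d=Q.as_matrix()[:,1]
    b=best(bar(th)+.019*d,Q); print(ph0,th,None if b is None else b[2].round(2))
for a in(63.2,):
    b=best(np.array([.489,-.296,.003]),down(np.radians(a))); print('torch',b and b[2].round(2))
E
```

```text
scene lid x -0.005542121081608782 y [-0.12055417  0.1185361 ] z 0.010636788427782873
 front edge -0.193779750533638
 bar x [-0.23319138 -0.22838052 -0.22388244] z [0.00923592 0.0149463 ] 94 slope [-0.00308047 -0.22826976]
top lid x -0.007166400200620692 y [-0.12023625  0.11673855] z 0.011646096705281328
 front edge -0.19558446539678018
 bar x [-0.23476826 -0.23060127 -0.22487335] z [0.0101763  0.01801748] 124 slope [ 0.00069246 -0.23038497]
60 0 [ 0.07 -0.12  2.45  0.2   0.29 -0.3 ]
60 0.4 [ 0.08 -0.22  2.32  0.07  0.62 -0.16]
60 0.8 [ 0.09 -0.14  2.09  0.04  0.87 -0.11]
60 1.2 [ 0.11  0.04  1.82  0.02  1.06 -0.08]
60 1.6 [ 0.12  0.28  1.52  0.01  1.22 -0.06]
60 2.1 [ 0.13  0.6   1.15 -0.    1.39 -0.05]
75 0 [ 0.08 -0.03  2.32  0.05  0.6  -0.14]
75 0.4 [ 0.09 -0.12  2.2   0.03  0.85 -0.11]
75 0.8 [ 0.1  -0.06  2.    0.02  1.04 -0.09]
75 1.2 [ 0.11  0.1   1.75  0.01  1.18 -0.07]
75 1.6 [ 0.12  0.31  1.48  0.    1.29 -0.06]
75 2.1 [ 0.13  0.6   1.15 -0.    1.39 -0.05]
90 0 [ 0.09  0.08  2.18 -0.    0.88 -0.09]
90 0.4 [ 0.1  -0.01  2.09 -0.    1.06 -0.08]
90 0.8 [ 0.11  0.02  1.91 -0.    1.21 -0.08]
90 1.2 [ 0.12  0.15  1.69 -0.    1.3  -0.07]
90 1.6 [ 0.12  0.34  1.44 -0.    1.36 -0.06]
90 2.1 [ 0.13  0.6   1.15 -0.    1.39 -0.05]
torch [-0.72  0.36  1.96  0.    0.83  1.32]
```

Both views agree that my hinge estimate should move 5 mm towards -x. I'll correct it and open the lid.

```bash
sed -i 's/^H=.*/H=np.array([.668,.183,.065])/' h.py
cat > lid.py <<'E'
from h import *
def pose(th):
    Q=down(YAW,np.radians(75+15*th/2.1)); return bar(th)+.019*Q.as_matrix()[:,1],Q
p,Q=pose(0); d=Q.as_matrix()[:,1]
_,rv,_=best(p-.10*d,Q); flip=R.from_rotvec(rv)
F=np.eye(3) if np.allclose(flip.as_matrix(),Q.as_matrix(),atol=1e-6) else R.from_rotvec([0,np.pi,0]).as_matrix()
def rvec(Q): return (Q*R.from_matrix(F)).as_rotvec()
E
python3 - <<'E'
from lid import *
r.movep(p-.10*d,rvec(Q)); r.gripper_to(.026,30)
r.movel(p,.1)
snap('scene','bar1'); f0=np.array(r.get_obs()['ft_force'])
r.gripper_to(0); o=r.get_obs(); print(o['time'],o['opening'],np.round(o['ft_force'],1),f0.round(1))
E
python3 - <<'E'
import cv2
cv2.imwrite('pics/bar1c.png',cv2.resize(cv2.imread('pics/bar1.png')[130:290,230:430],None,fx=3,fy=3))
E
```

```text
4.8917 0.008616327059392099 [-0.2  0.5  2.2] [ 0.8 -0.1  0.6]
```

View pics/bar1c.png

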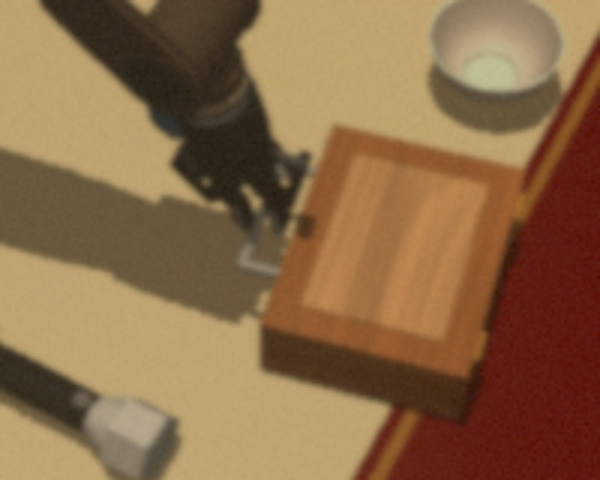

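The fingers straddle the bar at crop (255,225), and the opening of 8.6 mm (bar 10 mm thick) with almost no force shows it is held. Next I'll lift it along the arc.

```bash
python3 - <<'E'
from lid import *
# re-derive F for the present orientation
cur=R.from_rotvec(r.get_obs()['ee_rot']); F=np.round((pose(0)[1].inv()*cur).as_matrix()); print(F.diagonal())
rv=lambda Q:(Q*R.from_matrix(F)).as_rotvec()
for th in np.arange(.2,2.11,.19):
    P,Q=pose(th); r.movel(P,.15,rot=rv(Q)); o=r.get_obs()
    print(round(th,2),round(o['time'],1),o['opening'].__round__(4),np.round(o['ft_force'],1))
    if np.linalg.norm(o['ft_force'])>60 or o['opening']<.005: print('stop'); break
E
```

```text
[1. 1. 1.]
0.2 5.3 0.009 [ 3.5  0.4 -2.5]
0.39 5.8 0.0088 [-0.8 -2.  -2.1]
0.58 6.2 0.0092 [-8.1 -3.2  3.8]
0.77 6.6 0.0088 [-10.9  -3.2  10.9]
0.96 7.1 0.0088 [-8.7 -2.5 10.4]
1.15 7.5 0.0089 [-5.9 -1.5 10.3]
1.34 7.9 0.0087 [-1.7 -0.4  8.6]
1.53 8.4 0.0087 [-1.4  0.5  6.2]
1.72 8.8 0.0087 [0.1 0.6 4.5]
1.91 9.2 0.0088 [ 1.9 -0.6  3.8]
2.1 9.7 0.0085 [ 2.4 -1.   2.7]
```

```bash
python3 - <<'E'
from lid import *
P,Q=pose(2.16); r.movel(P,.05,rot=Q.as_rotvec()); print(np.round(r.get_obs()['ft_force'],1))
r.gripper_to(.045); P=np.array(r.get_obs()['eef_pos']); r.movel(P+[0,0,.12],.15)
# move on above the torch, then look
b=best(np.array([.489,-.296,.20]),down(np.radians(63.2))); r.movep([.489,-.296,.20],b[1])
print(r.get_obs()['time'])
for n in('scene','top'):
    s=snap(n,n+'2'); W=cloud(s)
    L=(W-H)@np.stack([ex,ey,ez],1)
    m=(L[...,0]>.01)&(L[...,0]<.2)&(abs(L[...,1])<.11)&(L[...,2]>.02)&(L[...,2]<.25); p=L[m]
    print(n,'lid angle',np.pi-np.arctan2(*np.polyfit(p[:,0],p[:,2],1)[:1],1), len(p))
    # torch
    x,y,z=W[...,0],W[...,1],W[...,2]
    m=((z>.01)&(z<.055)&(np.hypot(x-.489,y+.296)<.12)).astype(np.uint8)
    k,l,st,c=cv2.connectedComponentsWithStats(m); i=1+st[1:,4].argmax(); q=W[l==i]
    print(' torch',cv2.minAreaRect(q[:,:2].astype(np.float32)),st[i,4])
    C=H-.095*ex; L=(W-C+[0,0,.065])@np.stack([ex,ey,ez],1)
    for cx in(-.045,.045):
        m=(abs(L[...,0]-cx)<.03)&(abs(L[...,1])<.09); print(' comp',cx,np.nanmedian(L[m][:,2]))
E
```

```text
[ 1.4 -0.8  1.3]
13.6583
scene lid angle 2.212340655924831 3185
 torch ((0.4876425266265869, -0.29493117332458496), (0.050711676478385925, 0.16549381613731384), 63.08310317993164) 922
 comp -0.045 0.010916276658744617
 comp 0.045 0.041165561118806315
top lid angle 2.2126623471444207 4879
 torch ((0.43522852659225464, -0.39690321683883667), (0.003264083992689848, 0.0), 168.8604736328125) 2
 comp -0.045 0.011927822817975553
 comp 0.045 0.040772308902652044
```

View pics/top2.png

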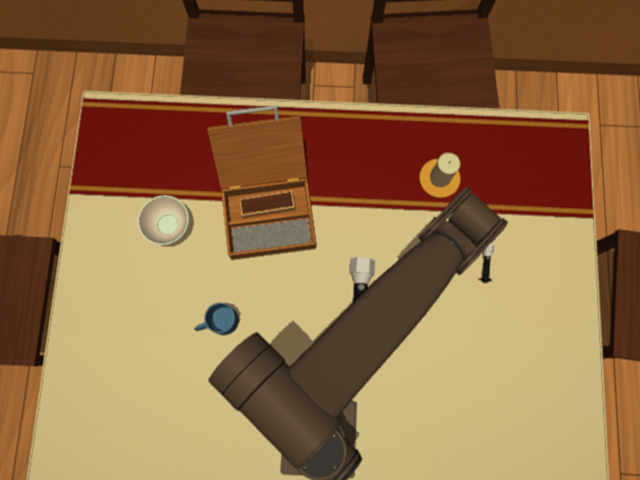

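View pics/scene2.png

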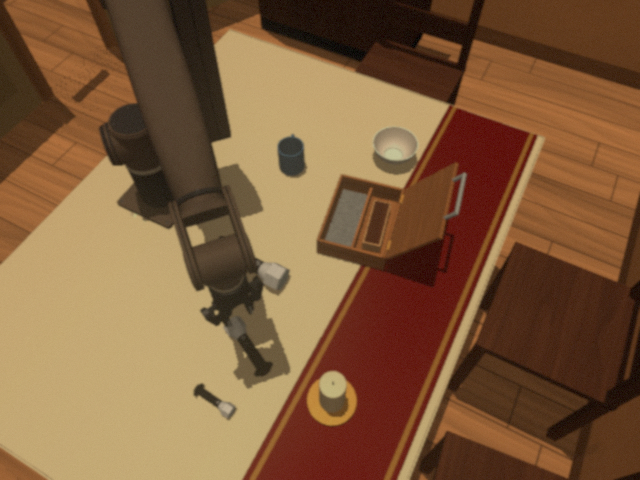

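The lid rests at 2.21 rad. The felt is in the front compartment (top view (270,235)), the domino box in the rear one, and nothing else has moved. Now I'll grasp the torch and measure the pad.

```bash
python3 - <<'E'
from h import *
C=H-.095*ex
for n in('scene','top'):
    s=dict(np.load(f'pics/{n}2.npz')); W=cloud(s); L=(W-C+[0,0,.065])@np.stack([ex,ey,ez],1)
    hsv=cv2.cvtColor(s['img'],cv2.COLOR_RGB2HSV)
    m=(hsv[...,1]<70)&(abs(L[...,0])<.1)&(abs(L[...,1])<.12)&(L[...,2]<.02)
    q=L[m]; print(n,m.sum(),np.percentile(q,[1,99],axis=0).round(3).tolist())
r.gripper_to(.06,60); r.movel([.489,-.296,.003],.12)
o=r.get_obs(); print(o['eef_pos'],np.round(o['ft_force'],1))
r.gripper_to(0); o=r.get_obs(); print('grip',o['opening'],np.round(o['ft_force'],1))
r.movel([.489,-.296,.05],.08); snap('scene','held'); o=r.get_obs(); print(o['time'],o['opening'],np.round(o['ft_force'],1),np.round(o['ft_torque'],2))
E
python3 - <<'E'
import cv2
cv2.imwrite('pics/heldc.png',cv2.resize(cv2.imread('pics/held.png')[250:410,160:360],None,fx=3,fy=3))
E
```

```text
scene 1220 [[-0.079, -0.072, 0.004], [-0.011, 0.103, 0.017]]
top 1680 [[-0.073, -0.105, 0.003], [-0.009, 0.105, 0.019]]
[ 0.48956061 -0.29644658  0.00386765] [ 0.1 -0.3  0.4]
grip 0.026320570333709103 [0.  1.3 4.4]
17.0417 0.026320061000263045 [ 0.1  1.1 -3.5] [ 0.04 -0.01 -0.04]
```

View pics/heldc.png

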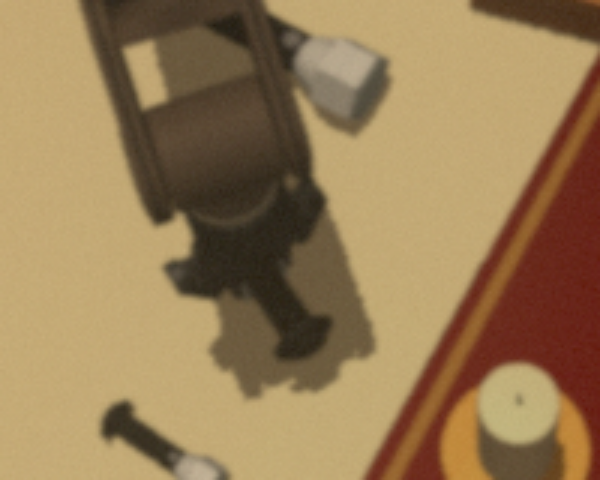

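The torch is held level, opening 26 mm. I'll carry it above the front compartment and check the hover before lowering.

```bash
python3 - <<'E'
from h import *
T=H-.14*ex; print(T)
r.movel([.489,-.296,.24],.2)
b=best(np.array([T[0],T[1],.24]),down(YAW)); r.movep([T[0],T[1],.24],b[1])
r.movel([T[0],T[1],.10],.15); s=snap('scene','hover'); o=r.get_obs(); print(o['time'],o['opening'],o['eef_pos'],np.round(o['ft_force'],1),b[2].round(2))
W=cloud(s); L=(W-T)@np.stack([ex,ey,ez],1)+[0,0,.065]
m=(abs(L[...,0])<.035)&(abs(L[...,1])<.1)&(L[...,2]>.085)&(L[...,2]<.16)
for a,bb in((-.1,-.045),(.045,.1)):
    q=L[m&(L[...,1]>a)&(L[...,1]<bb)]; print(len(q), len(q) and np.percentile(q,[2,50,98],axis=0).round(3).tolist())
cv2.imwrite('pics/hoverc.png',cv2.resize(s['img'][120:290,250:460,::-1],None,fx=3,fy=3))
E
```

```text
[0.5303221  0.15760716 0.065     ]
20.9417 0.02602537945785174 [0.53147941 0.15768008 0.10150032] [ 0.2 -0.2 -2.6] [ 0.11  0.01  1.87 -0.    1.26 -0.08]
336 [[-0.023, -0.085, 0.102], [0.003, -0.076, 0.133], [0.024, -0.047, 0.145]]
0 0
```

View pics/hoverc.png

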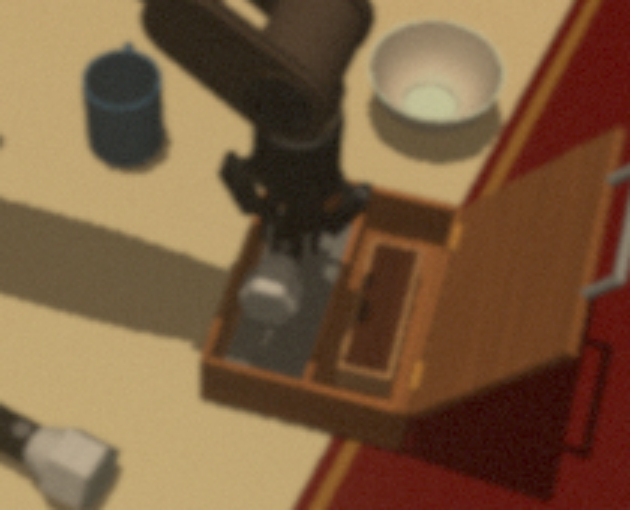

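The head is at crop (268,295), centred across the compartment, with its end at y -85 mm and its underside level. That fits, so I'll lower it with a force check.

```bash
python3 - <<'E'
from h import *
T=H-.14*ex
r.movel([T[0],T[1],.03],.08); o=r.get_obs(); f0=o['ft_force'][2]; print(o['eef_pos'],np.round(o['ft_force'],1))
for z in np.arange(.022,.0115,-.0015):
    r.movel([T[0],T[1],z],.03); o=r.get_obs(); f=o['ft_force']; print(round(z,4),o['eef_pos'][2].round(4),np.round(f,1))
    if f[2]-f0>3: break
r.gripper_to(.046); r.wait(.2); o=r.get_obs(); print('open',o['opening'],np.round(o['ft_force'],1))
p=np.array(o['eef_pos']); r.movel(p+[0,0,.06],.05); r.movel(p+[0,0,.25],.2)
q=np.array(r.get_obs()['joint_positions']); q[0]-=.9; r.goto_joints(q)
print(r.get_obs()['time'])
for n in('scene','top'):
    s=snap(n,n+'9'); W=cloud(s); L=(W-T)@np.stack([ex,ey,ez],1)+[0,0,.065]
    m=(abs(L[...,0])<.036)&(abs(L[...,1])<.1)&(L[...,2]>.02)&(L[...,2]<.09); p=L[m]
    print(n,'torch',np.percentile(p,[1,50,99],axis=0).round(3).tolist())
    for nm,a,bb in(('head',-.08,-.05),('barrel',-.02,.05)):
        print(nm,np.percentile(p[(p[:,1]>a)&(p[:,1]<bb)],[50,95],axis=0).round(3).tolist())
    M=(W-H)@np.stack([ex,ey,ez],1)
    k=(M[...,0]>.01)&(M[...,0]<.2)&(abs(M[...,1])<.11)&(M[...,2]>.02)&(M[...,2]<.25); g=M[k]
    print(' lid',np.pi-np.arctan(np.polyfit(g[:,0],g[:,2],1)[0]))
    if n=='top': cv2.imwrite('pics/endc.png',cv2.resize(s['img'][80:360,120:480,::-1],None,fx=2,fy=2))
E
```

```text
[0.53097988 0.15766542 0.03059793] [ 0.2  0.3 -1.9]
0.022 0.0217 [ 0.6  0.5 -2.9]
0.0205 0.0205 [ 0.3 -0.5 -2.8]
0.019 0.0193 [ 0.4 -0.3 -1.6]
0.0175 0.0189 [-0.3 -0.1  4.9]
open 0.04586035320215015 [6.3 1.6 3.2]
27.9333
scene torch [[-0.022, -0.085, 0.023], [0.003, -0.023, 0.045], [0.025, 0.07, 0.058]]
head [[0.004, -0.066, 0.052], [0.024, -0.053, 0.058]]
barrel [[0.004, 0.016, 0.044], [0.015, 0.046, 0.05]]
 lid 2.212793270170092
top torch [[-0.024, -0.084, 0.022], [-0.003, -0.014, 0.047], [0.024, 0.076, 0.061]]
head [[-0.004, -0.065, 0.052], [0.021, -0.052, 0.06]]
barrel [[-0.003, 0.015, 0.045], [0.012, 0.046, 0.053]]
 lid 2.21032050781601
```

View pics/endc.png

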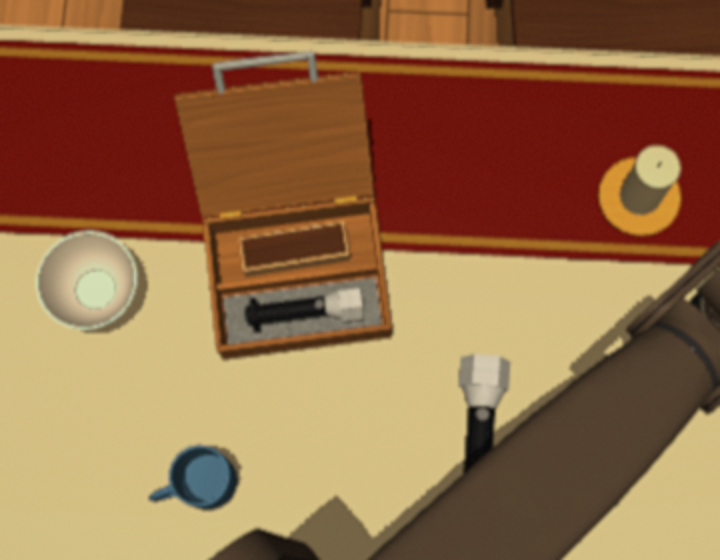

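```bash
python3 - <<'E'
from h import *
T=H-.14*ex
for n in('scene','top'):
    s=dict(np.load(f'pics/{n}9.npz')); L=(cloud(s)-T)@np.stack([ex,ey,ez],1)+[0,0,.065]
    for a in(-.075,-.06,-.02,0,.02,.04,.06,.07,.078):
        m=(abs(L[...,0])<.03)&(abs(L[...,1]-a)<.006)&(L[...,2]>.02); q=L[m]
        if len(q)>5: print(n,a,len(q),np.percentile(q[:,2],[90,98]).round(3))
print(np.round(r.get_obs()['ft_force'],1)); r.job_done()
E
```

```text
scene -0.075 78 [0.057 0.058]
scene -0.06 67 [0.057 0.059]
scene -0.02 33 [0.05  0.052]
scene 0 33 [0.051 0.053]
scene 0.02 37 [0.048 0.049]
scene 0.04 37 [0.048 0.05 ]
scene 0.06 82 [0.054 0.058]
scene 0.07 58 [0.055 0.058]
top -0.075 77 [0.06  0.063]
top -0.06 78 [0.059 0.061]
top -0.02 43 [0.053 0.057]
top 0 44 [0.049 0.05 ]
top 0.02 47 [0.049 0.053]
top 0.04 46 [0.05  0.056]
top 0.06 67 [0.059 0.061]
top 0.07 57 [0.059 0.061]
top 0.078 18 [0.05  0.051]
[ 0.8  0.2 -0.8]
the job is handed in; nothing more can be done
```

The lid is open on its stop and the torch lies flat on the felt in the front compartment. I handed the job in at about 28 s of the 64 s allowed; the hand-in gives no verdict.

- **Lid:** I gripped the pull bar, swung the lid over its arc and let go near 2.16 rad. Both cameras put it at about 2.21 rad, once before the torch was picked up and again at the end.
- **Torch:** It is the middle-sized of the three, measured at 164 mm long against 160 mm given. It sits within about 5 mm of the compartment's centre both ways, and the head and tail ring are equally high within 2 mm, so it is level.
- **Other things:** The last picture shows the candle, bowl, mug and domino box where they were, and the gripper is well clear of everything.

**Disagreements:**
- The torch touched down about 4 mm higher than I had calculated, with only a few newtons of force.
- Measured heights of the torch in the case were 3–5 mm above nominal, similar to the offset seen elsewhere in the depth data. That is inside the 9 mm allowed.

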